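# Close the sample reader and start the reading

## Task

The sample reader must be light-tight before it measures: with the fingertips, gently push its blue sample drawer fully home and slide its black top cover fully shut over the open port by the orange rib, in either order and without slamming. Then press the green start key all the way down and let it come back up. Do not press the red stop key, do not pick up or drag the key pads, and leave the glassware and the other things on the bench standing where they are.

Things in the scene. Friction and masses are not known exactly. Their poses are not given: they have to be found in the camera images.
- reader: white sample reader fixed to the bench, 200 mm deep (x) by 270 mm wide (y) by 100 mm high. Origin at the centre of its underside; its own -x axis points out of the front, where the drawer is. The open port in its roof is 58 x 60 mm; two 7 mm high aluminium guides run along its y axis on the roof, at x = -70 and +13 mm in its frame
- drawer_front (a point): centre of the outer face of the drawer's flat blue front plate, 55 mm above the bench. The plate is 150 mm wide, 70 mm high (from 20 to 90 mm above the bench) and 15 mm thick; it moves with the drawer. The point's axes are those of the reader: +x is the way to push
- drawer (a joint): how far the drawer stands out, m: 0 is fully home (plate against the reader's front), up to 0.09. It slides along the reader's x axis, with about 3 N of friction, and stays where it is left
- cover_rib (a point): centre of the top edge of the orange rib on the sliding cover. The rib is 56 mm long along the reader's x, 12 mm thick along its y and stands 24 mm above the cover plate; its top is 129.5 mm above the bench. The black cover plate is 74 x 74 mm and 5 mm thick, the rib is across its middle. The point's axes are those of the reader
- cover (a joint): how far the cover is from shut, m: 0 is fully shut over the port, up to 0.09. It opens towards the reader's -y and is pushed shut towards the reader's +y; about 2 N of friction; stays where it is left
- start_top (a point): top centre of the round green key (38 mm across) of the start pad, a loose white puck 72 mm across, 24 mm high; the key's top is 36 mm above the bench when up. It travels 6 mm straight down against a spring (about 5 N fully down) and springs back
- start (a joint): how far the green key is pressed, m: 0 up, 0.006 fully down
- stop_top (a point): top centre of the round red key (38 mm across) of the stop pad, a loose white puck 72 mm across, 24 mm high; the key's top is 36 mm above the bench when up. It travels 6 mm straight down against a spring (about 5 N fully down) and springs back
- stop (a joint): how far the red key is pressed, m: 0 up, 0.006 fully down
- start_pad: the loose pad with the green key; origin at the centre of its underside, about 0.4 kg
- stop_pad: the loose pad with the red key; origin at the centre of its underside
- flask: loose volumetric flask with blue stopper, 147 mm high, 66 mm across; origin at the centre of its underside
- reagent: loose amber bottle, 130 mm high, 60 mm across; origin at the centre of its underside
- vial: loose small vial with white cap, 50 mm high, 25 mm across; origin at the centre of its underside
- scoop: loose steel lab spoon, 170 mm long, lying on the bench; origin near its middle
- cylinder: loose measuring cylinder, 210 mm high, foot 68 mm across; origin at the centre of its underside
- beaker: loose glass beaker, 85 mm high, 66 mm across; origin at the centre of its underside
There are look-alikes about, which are no part of the job. Leave any purple or yellow look-alike of the start_pad alone.

How it is judged:
By the outcome, as a careful person would: the job done as asked, in the order asked, and still so for the second after the job is handed in, with the robot touching nothing.
It also fails if it takes over 54 s, if anything falls off the work surface, if the arm or the gripper's body presses on something with over 40 N, if the wrist force passes 120 N, or if a joint passes its speed limit or range.

## Robot

A 7-joint arm with a two-finger parallel gripper is mounted at the origin on the work surface. World frame = base frame: x ahead of the robot, y to its left, z up, the work surface at z = 0. Lengths are in mm, angles in rad, forces in N, time in s.
With the tool pointing down it reaches from about 400 to 850 mm from the base axis. Payload 4.4 kg.
Tool frame: the origin (TCP) lies between the finger pads; the fingertips stand 11 mm ahead of it and the grasp point (between the pads) lies 8 mm behind it; x points along the fingers, y is the direction in which the jaws open and shut, and the axes are right-handed (so a half turn about x gives the same grasp; the last joint's range is limited). The gripper opens to 94 mm and grips with 3 to 60 N. Pads are 16 mm wide; open, the fingers measure 119 mm over their backs; the gripper's body (75 mm by 177 mm) begins 78 mm behind the grasp point.
Start: joints at [1.121, 0.628, 0.038, 1.517, -0.027, 0.996, -0.02], TCP at [243.419, -602.715, 216.478] pointing down, gripper open.
Joint ranges: [-3.06, 3.06], [-0.37, 2.12], [-1.25, 1.32], [0.18, 2.47], [-1.1, 4.24], [0.23, 1.98], [-2.94, 2.94]. Speed limits (rad/s): [2.57, 2.57, 3.14, 3.14, 3.14, 3.14, 3.14].

## Interface

Orientations are given as a rotation vector (axis times angle).
In Python, from rig import manip gives the robot as it stands. The module is installed in compiled form; this text tells all that it offers.
- The arm moves only by the shell command python3 -m jog 'ROWS'. ROWS is JSON, a list of rows, each a list of 3 entries, a list of its own where there are three numbers: the shift along the tool's x, y, z in mm, then the turn about the tool's x in rad, then the opening, from -1 (shut) to 1 (fully open). A call has 1 to 5 rows; each row is the pose to reach, as a shift and turn from the pose commanded when the call began, along the tool's axes at that moment; what a row does not reach only later rows make up. A row lasts 1/10 s, in which the tool goes at most 50 mm and 8.59 degrees, less where a joint would pass 70% of its speed; a pose out of reach is approached as far as the arm can. A call with a gripper value outside its range is refused whole. The fingers move at their own pace and stop on an object; the grip force is fixed at half the most. Time passes only in rows, so rows that repeat a pose let the fingers close. It gives the time, the measured TCP pose, the force and the opening at its end, in the units of the state.
- manip.read_state(): the state, without advancing time (a new reading comes with each control period).
- manip.capture(name): name is "side" or "top" or "wrist"; returns a dict with "color" (384x512x3 uint8, blue, green, red), "range_z" (384x512 float32, mm along the optical axis (not along the pixel's ray), 0 where there is no reading), "fov_y" (degrees; the focal length in pixels is half the picture's height over the tangent of half this angle, whatever the lens; pixels are square), "cx", "cy" (the principal point, pixels), "position" and "orientation" of the camera in the world; the wrist camera has in their place "T_tool_cam" (4x4, takes a point from camera to tool coordinates, whose origin is the TCP and whose axes are the tool frame's). Camera axes: x right, y down, z forward; pixel columns grow to the right and rows downward; lengths in mm; the calibration is good to about 2 mm. The wrist camera is an equidistant fisheye: a pixel r from the principal point sees the ray r / f radians off the axis. A picture is of the moment at which its call begins: read the wrist's pose just before it.
- manip.sign_off(): hands the job in, once; it reports no verdict.
The state is a dict: "t": time; "joints": joint angles; "qvel": joint speeds; "effort": joint torques, N m; "ee_pos": TCP position; "tool_rot": TCP orientation; "ft_force": force on the tool from outside, world axes, zero at the start; "torque": the same for the moment, N m; "opening": finger opening in mm.
Only numpy, scipy, OpenCV 4.12 (cv2) and the standard library are available. Lean on these libraries where they do the work, as an engineer would, in place of code of your own. Each camera call takes 0.05 s, during which the arm holds its last target.

## Working session

There is one attempt and no reset: what is moved stays moved. The work goes in short steps, Python scripts to look and compute and a shell command to move; the robot and the scene stay as the last step left them, time stands still between calls to the robot, and variables do not carry over. Pictures are saved under pics/ and viewed, and the job is handed in when it is done.

```bash
mkdir -p pics; cat > h.py <<'E'
from rig import manip
import numpy as np, cv2
from scipy.spatial.transform import Rotation as R
def cap(n):
    c=manip.capture(n); return c
E
python3 - <<'E'
from h import *
s=manip.read_state(); print({k:np.round(v,3) for k,v in s.items()})
for n in ("side","top","wrist"):
    c=cap(n); cv2.imwrite(f"pics/{n}0.png",c["color"]); np.savez(f"pics/{n}0.npz",**c)
    print(n,{k:(v if not hasattr(v,'shape') or v.size<20 else v.shape) for k,v in c.items()})
E
```

```text
{'t': np.float64(0.0), 'joints': array([ 1.121,  0.629,  0.038,  1.518, -0.027,  0.996, -0.02 ]), 'qvel': array([-0.   , -0.   , -0.001, -0.001,  0.   ,  0.001, -0.   ]), 'effort': array([ 1.0000e-03, -5.4972e+01,  1.1440e+00, -1.8663e+01, -5.2000e-02,
        2.4000e-02,  0.0000e+00]), 'ee_pos': array([ 243.187, -602.107,  215.555]), 'tool_rot': array([ 2.012,  0.393, -2.012]), 'ft_force': array([0.417, 0.391, 1.036]), 'torque': array([0.038, 0.025, 0.01 ]), 'opening': np.float64(93.848)}
side {'color': (384, 512, 3), 'range_z': (384, 512), 'fov_y': 51.66813901996676, 'cx': 254.2156974818019, 'cy': 192.58849593764523, 'position': array([326.06619096, 749.00278787, 795.37858897]), 'orientation': array([-0.3834182 ,  2.73975007, -1.25266518])}
top {'color': (384, 512, 3), 'range_z': (384, 512), 'fov_y': 43.720995607211265, 'cx': 254.19503841690226, 'cy': 182.70062148597947, 'position': array([ 440.88247221,  -18.94135441, 1465.12840871]), 'orientation': array([-2.16997137,  2.17898064, -0.0639555 ])}
wrist {'color': (384, 512, 3), 'range_z': (384, 512), 'fov_y': 65.70646984690485, 'cx': 251.1049556222424, 'cy': 189.77504828661674, 'T_tool_cam': array([[-1.14508627e-03, -2.88132044e-01,  9.57590003e-01,
        -1.69049250e+02],
       [ 9.99999326e-01, -1.45218994e-04,  1.15210397e-03,
         8.49773497e-01],
       [-1.92897816e-04,  9.57590677e-01,  2.88132016e-01,
        -8.53939006e+01],
       [ 0.00000000e+00,  0.00000000e+00,  0.00000000e+00,
         1.00000000e+00]])}
```

View pics/top0.png

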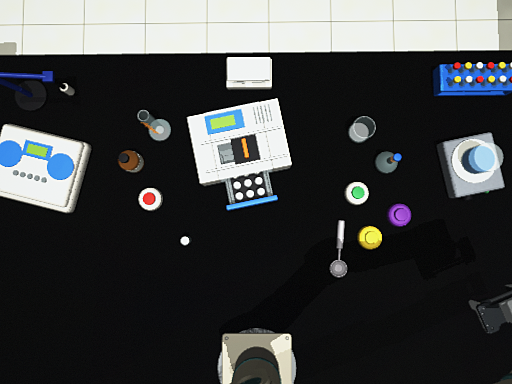

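View pics/side0.png

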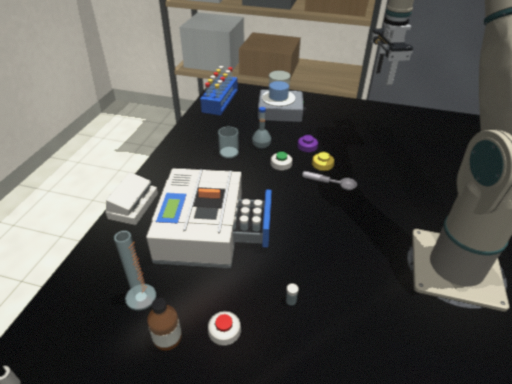

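View pics/wrist0.png

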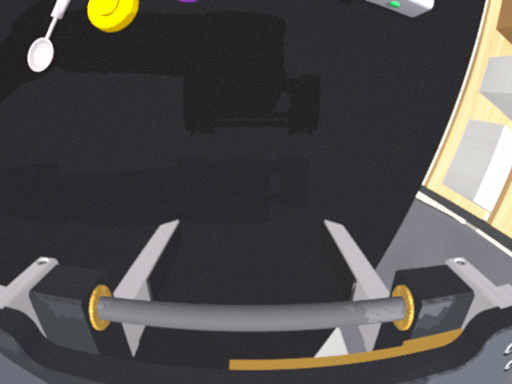

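The top view shows the reader near (240,140), with the drawer out towards the robot (blue plate at about (252,203)). The orange rib is at (246,148), the green key at (357,192) and the red key at (150,199). Next I'll measure these.

```bash
cat >> h.py <<'E'
def cloud(c):
    h,w=c["range_z"].shape; f=h/2/np.tan(np.radians(c["fov_y"])/2)
    v,u=np.mgrid[:h,:w]; z=c["range_z"]
    p=np.stack([(u-c["cx"])/f*z,(v-c["cy"])/f*z,z],-1)
    return p@R.from_rotvec(c["orientation"]).as_matrix().T+c["position"]
def masks(c):
    hsv=cv2.cvtColor(c["color"],cv2.COLOR_BGR2HSV); H,S,V=[hsv[...,i].astype(int) for i in range(3)]
    return dict(blue=(abs(H-105)<12)&(S>120)&(V>80),orange=(abs(H-12)<6)&(S>180)&(V>130),green=(abs(H-65)<12)&(S>150)&(V>80),red=((H<5)|(H>175))&(S>180)&(V>100),yellow=(abs(H-28)<4)&(S>180)&(V>100),purple=(abs(H-142)<12)&(S>100)&(V>60))
E
python3 - <<'E'
from h import *
for n in ("top","side"):
    c=dict(np.load(f"pics/{n}0.npz")); P=cloud(c)
    for k,m in masks(c).items():
        m=m&(c["range_z"]>0)
        nl,lab,st,ce=cv2.connectedComponentsWithStats(m.astype(np.uint8))
        for i in range(1,nl):
            if st[i,4]<25: continue
            q=P[lab==i]; print(n,k,st[i],np.round(ce[i]),"med",np.round(np.median(q,0)),"min",np.round(np.percentile(q,3,0)),"max",np.round(np.percentile(q,97,0)))
c=dict(np.load("pics/top0.npz"));P=cloud(c)
# blue plate line
roi=np.zeros(c["range_z"].shape,bool);roi[190:215,220:285]=1
q=P[masks(c)["blue"]&roi&(abs(P[...,2]-90)<8)]; 
if len(q)>5:
    r=cv2.minAreaRect(q[:,:2].astype(np.float32));print("plate",len(q),r, q[:,2].mean())
# roof
bright=c["color"].min(-1)>150
roi[:]=0;roi[90:195,180:300]=1
q=P[roi&(abs(P[...,2]-100)<6)]
r=cv2.minAreaRect(q[:,:2].astype(np.float32));print("roof",len(q),r,q[:,2].mean())
q=P[bright&roi&(abs(P[...,2]-100)<6)]
r=cv2.minAreaRect(q[:,:2].astype(np.float32));print("roofb",len(q),r,q[:,2].mean())
m=masks(c)["orange"]&roi&(P[...,2]>115)
q=P[m]; r=cv2.minAreaRect(q[:,:2].astype(np.float32));print("rib",len(q),r,q.mean(0))
cv2.imwrite("pics/z.png",cv2.resize(c["color"][85:215,175:305],None,fx=4.5,fy=4.5,interpolation=cv2.INTER_NEAREST))
E
```

```text
top blue [ 435   64   77   32 1721] [473.  81.] med [ 839. -646.   60.] min [ 820. -751.    5.] max [ 895. -552.   93.]
top blue [  0  71  53  11 305] [31. 75.] med [828. 598. 213.] min [816. 548. 204.] max [841. 675. 230.]
top blue [205 109  40  26 422] [225. 121.] med [723.  82. 103.] min [692.  39.  98.] max [753. 143. 108.]
top blue [   0  140   74   40 1254] [ 37. 158.] med [623. 626.  71.] min [569. 548.  65.] max [671. 753.  76.]
top blue [393 153   9   9  56] [397. 157.] med [ 612. -390.  148.] min [ 602. -409.  104.] max [ 621. -382.  152.]
top blue [226 195  52  16 299] [252. 202.] med [490.  12.  90.] min [473. -56.  37.] max [507.  82.  96.]
top green [352 187  12  12  88] [358. 192.] med [ 522. -305.   35.] min [ 504. -319.   30.] max [ 535. -287.   43.]
top red [454  62   6   7  35] [456.  65.] med [ 880. -577.  111.] min [ 872. -585.  107.] max [ 889. -571.  117.]
top red [487  62   7   7  36] [490.  65.] med [ 880. -673.  111.] min [ 872. -683.  103.] max [ 888. -665.  118.]
top red [477  76   6   7  27] [479.  79.] med [ 838. -641.  112.] min [ 832. -648.  108.] max 
[... 1339 characters left out ...]
 min [492. 313.  34.] max [518. 341.  39.]
side purple [298 134  21  18 286] [307. 143.] med [ 453. -414.   23.] min [ 422. -488.    1.] max [ 486. -395.   38.]
plate 262 ((490.0062255859375, 11.627731323242188), (14.77869987487793, 147.75315856933594), 11.73289680480957) 90.32290348942337
roof 5137 ((668.678955078125, 47.87803649902344), (200.955810546875, 269.7095031738281), 11.638227462768555) 100.99790293617495
roofb 4231 ((668.5426025390625, 48.353294372558594), (200.84393310546875, 268.6884460449219), 11.666817665100098) 100.67761444794894
rib 29 ((642.1837158203125, 29.582595825195312), (55.9052848815918, 11.11672306060791), 11.261347770690918) [641.37600378  27.84908694 128.96291396]
```

View pics/z.png

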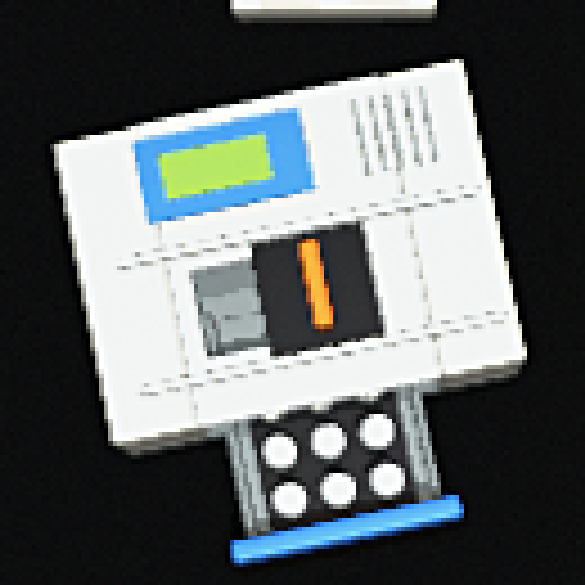

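```bash
cat >> h.py <<'E'
YAW=np.radians(11.67); C0=np.array([668.6,48.1]); EX=np.array([np.cos(YAW),np.sin(YAW)]); EY=np.array([-EX[1],EX[0]])
def loc(p): d=np.asarray(p)[:2]-C0; return np.array([d@EX,d@EY])
def wor(x,y): return C0+x*EX+y*EY
def go(target):  # target xyz world -> tool shift
    s=manip.read_state(); M=R.from_rotvec(s["tool_rot"]).as_matrix()
    return np.round((np.asarray(target)-s["ee_pos"])@M,1)
def st():
    s=manip.read_state(); M=R.from_rotvec(s["tool_rot"]).as_matrix()
    print("t",s["t"],"pos",np.round(s["ee_pos"],1),"loc",np.round(loc(s["ee_pos"]),1),"F",np.round(s["ft_force"],1),"op",round(float(s["opening"]),1),"j",np.round(s["joints"],2))
    print("ty ang rel reader deg",np.degrees(np.arctan2(M[1,1],M[0,1])-YAW), "M\n",np.round(M,3))
E
python3 - <<'E'
from h import *
st(); print(loc([641.9,29]),loc([490,11.6]))
print("rib pre",wor(-30,-13.3-6-13-25)); print("go",go([*wor(-30,-60),216]))
E
```

```text
t 0.15 pos [ 243.3 -602.3  215.8] loc [-548.1 -550.9] F [-0.3 -0.3 -0. ] op 94.0 j [ 1.12  0.63  0.04  1.52 -0.03  1.   -0.02]
ty ang rel reader deg -79.67765460923225 M
 [[-0.001  0.374 -0.927]
 [ 0.001 -0.927 -0.374]
 [-1.    -0.001  0.   ]]
[-30.01152431 -13.30445072] [-182.2911546     0.38073099]
rib pre [650.81046592 -14.08377986]
go [ 3.000e-01 -3.901e+02 -5.977e+02]
```

```bash
python3 -m jog '[[[0,-19,-30],0.04,0],[[0,-39,-60],0.08,-0.5],[[0,-58,-90],0.12,-1],[[0,-78,-120],0.16,-1],[[0,-97,-150],0.18,-1]]'
python3 - <<'E'
from h import *
st(); print("go",go([*wor(-30,-60),216]))
E
```

```text
t: 0.65
ee_pos: [346.7, -455.1, 216.3]
tool_rot: [2.115, 0.215, -2.115]
ft_force: [0.8, 0.4, 0.3]
opening: 57.4
t 0.65 pos [ 346.7 -455.1  216.3] loc [-417.  -427.7] F [0.8 0.4 0.3] op 57.4 j [ 0.81  0.52  0.09  1.74 -0.06  0.89 -0.44]
ty ang rel reader deg -90.07248233691693 M
 [[-0.     0.201 -0.98 ]
 [ 0.    -0.98  -0.201]
 [-1.    -0.001  0.   ]]
go [   0.4 -368.2 -386.5]
```

```bash
python3 -m jog '[[[0,-25,-26],0,-1],[[0,-50,-52],0,-1],[[0,-75,-78],0,-1],[[0,-100,-104],0,-1],[[0,-123,-130],0,-1]]'
python3 -m jog '[[[0,-25,-26],0,-1],[[0,-50,-52],0,-1],[[0,-75,-78],0,-1],[[0,-100,-104],0,-1],[[0,-123,-130],0,-1]]'
python3 -m jog '[[[0,-25,-26],0,-1],[[0,-50,-52],0,-1],[[0,-75,-78],0,-1],[[0,-100,-104],0,-1],[[0,-117,-128],0,-1]]'
python3 - <<'E'
from h import *
st(); print("go",go([*wor(-30,-60),126]))
c=cap("wrist"); cv2.imwrite("pics/w1.png",c["color"])
E
```

```text
t: 1.15
ee_pos: [449.1, -308.3, 216.4]
tool_rot: [2.114, 0.217, -2.114]
ft_force: [1.0, 0.1, 0.3]
opening: 17.5
t: 1.65
ee_pos: [551.5, -161.4, 216.3]
tool_rot: [2.114, 0.217, -2.114]
ft_force: [0.4, -0.1, -0.2]
opening: 0.6
t: 2.15
ee_pos: [653.2, -19.6, 216.1]
tool_rot: [2.113, 0.22, -2.114]
ft_force: [0.8, 0.7, -0.9]
opening: 0.4
t 2.15 pos [653.2 -19.6 216.1] loc [-28.8 -63.2] F [ 0.8  0.7 -0.9] op 0.4 j [-0.05  0.64  0.07  1.51 -0.05  1.   -1.34]
ty ang rel reader deg -89.86692154793053 M
 [[-0.001  0.205 -0.979]
 [ 0.001 -0.979 -0.205]
 [-1.    -0.001  0.   ]]
go [90.1 -3.1  1.2]
```

View pics/w1.png

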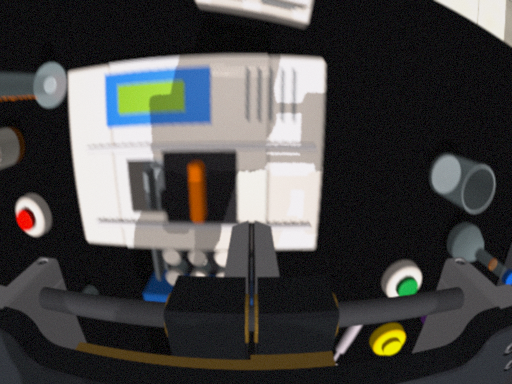

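The closed fingers are at pixel (250,235), to the right of the orange rib at (197,190) and clear of it. I'll lower them to a tip height of about 115 mm and then push slowly.

```bash
python3 -m jog '[[[20,0,0],0,-1],[[40,0,0],0,-1],[[60,0,0],0,-1],[[78,0,1],0,-1],[[88,0,1],0,-1]]'
python3 -m jog '[[[0,-6,0],0,-1],[[0,-12,0],0,-1],[[0,-17,0],0,-1],[[0,-20,0],0,-1],[[0,-22,0],0,-1]]'
python3 - <<'E'
from h import *
st()
E
```

```text
t: 2.7
ee_pos: [650.4, -23.0, 126.6]
tool_rot: [2.111, 0.216, -2.118]
ft_force: [0.5, -0.5, -0.0]
opening: 0.2
t: 3.2
ee_pos: [647.6, -0.5, 129.2]
tool_rot: [2.115, 0.217, -2.112]
ft_force: [0.6, 0.1, 0.3]
opening: 0.4
t 3.2 pos [ 6.476e+02 -5.000e-01  1.292e+02] loc [-30.4 -43.4] F [0.6 0.1 0.3] op 0.4 j [-0.08  0.72  0.06  1.61 -0.06  0.81 -1.36]
ty ang rel reader deg -89.9499794301516 M
 [[ 0.001  0.203 -0.979]
 [ 0.    -0.979 -0.203]
 [-1.     0.    -0.001]]
```

```bash
python3 -m jog '[[[1,-2,0],0,-1],[[2,-4,0],0,-1],[[2,-6,0],0,-1],[[2,-8,0],0,-1],[[2,-10,0],0,-1]]'
python3 -m jog '[[[0,-2,0],0,-1],[[0,-4,0],0,-1],[[0,-6,0],0,-1],[[0,-8,0],0,-1],[[0,-10,0],0,-1]]'
python3 -m jog '[[[0,-3,0],0,-1],[[0,-6,0],0,-1],[[0,-9,0],0,-1],[[0,-12,0],0,-1],[[0,-15,0],0,-1]]'
python3 - <<'E'
from h import *
st()
c=cap("wrist"); cv2.imwrite("pics/w2.png",c["color"])
c=cap("top"); P=cloud(c)
m=masks(c)["orange"]; m[:90]=0;m[195:]=0;m[:,:180]=0;m[:,300:]=0
print(m.sum(), loc(np.median(P[m],0)) if m.sum() else 0)
cv2.imwrite("pics/t2.png",cv2.resize(c["color"][85:215,175:305],None,fx=4.5,fy=4.5))
E
```

```text
t: 3.7
ee_pos: [645.2, 8.6, 126.4]
tool_rot: [2.114, 0.216, -2.114]
ft_force: [0.2, 0.2, -0.2]
opening: 0.3
t: 4.2
ee_pos: [643.3, 18.2, 126.5]
tool_rot: [2.114, 0.216, -2.114]
ft_force: [1.4, -1.7, -0.1]
opening: 0.7
t: 4.7
ee_pos: [640.2, 33.4, 126.5]
tool_rot: [2.114, 0.216, -2.114]
ft_force: [0.7, -1.6, -0.3]
opening: 0.6
t 4.7 pos [640.2  33.4 126.5] loc [-30.8  -8.7] F [ 0.7 -1.6 -0.3] op 0.6 j [-0.13  0.72  0.07  1.63 -0.06  0.8  -1.41]
ty ang rel reader deg -89.98713973434178 M
 [[ 0.     0.202 -0.979]
 [ 0.    -0.979 -0.202]
 [-1.    -0.    -0.   ]]
0 0
```

View pics/w2.png

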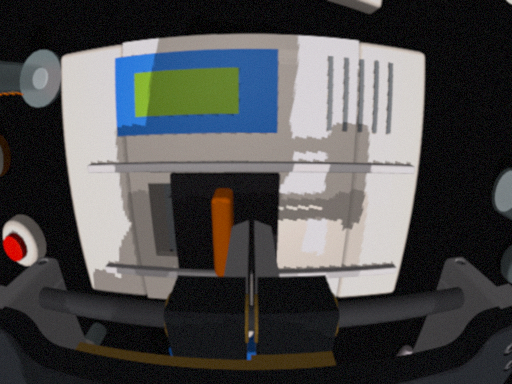

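The rib at (222,230) is touching the fingers and moving, and the push reads about 1.7 N. A strip of port is still visible at (160,220). I'll continue and slow down near the stop.

```bash
python3 -m jog '[[[0,-3,0],0,-1],[[0,-6,0],0,-1],[[0,-9,0],0,-1],[[0,-11,0],0,-1],[[0,-13,0],0,-1]]'
python3 -m jog '[[[0,-1,0],0,-1],[[0,-2,0],0,-1],[[0,-3,0],0,-1],[[0,-4,0],0,-1],[[0,-5,0],0,-1]]'
python3 - <<'E'
from h import *
st()
c=cap("wrist"); cv2.imwrite("pics/w3.png",c["color"])
E
```

```text
t: 5.3
ee_pos: [637.5, 45.9, 126.5]
tool_rot: [2.114, 0.216, -2.114]
ft_force: [-0.5, -0.7, -0.3]
opening: 0.9
t: 5.8
ee_pos: [636.6, 50.7, 126.5]
tool_rot: [2.114, 0.216, -2.114]
ft_force: [0.3, -2.2, 0.5]
opening: 0.5
t 5.8 pos [636.6  50.7 126.5] loc [-30.9   9. ] F [ 0.3 -2.2  0.5] op 0.5 j [-0.16  0.71  0.07  1.64 -0.06  0.79 -1.44]
ty ang rel reader deg -90.00252603930937 M
 [[ 0.     0.202 -0.979]
 [ 0.    -0.979 -0.202]
 [-1.     0.    -0.   ]]
```

View pics/w3.png

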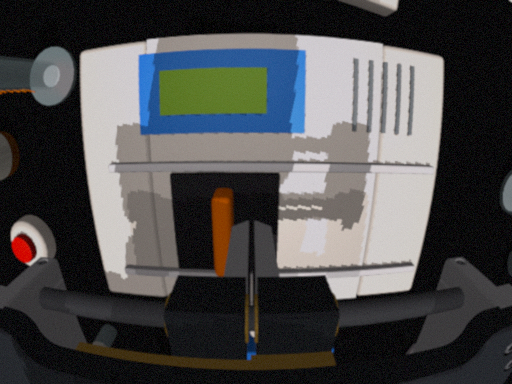

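The port is no longer visible. I'll go on 1 mm at a time until the stop shows in the force.

```bash
python3 -m jog '[[[0,-1,0],0,-1],[[0,-2,0],0,-1],[[0,-3,0],0,-1],[[0,-4,0],0,-1],[[0,-4,0],0,-1]]'
```

```text
t: 6.35
ee_pos: [635.7, 54.9, 126.5]
tool_rot: [2.114, 0.217, -2.114]
ft_force: [-0.7, -0.7, 0.3]
opening: 0.5
```

```bash
python3 -m jog '[[[0,-1,0],0,-1],[[0,-2,0],0,-1],[[0,-3,0],0,-1],[[0,-3,0],0,-1]]'
```

```text
t: 6.75
ee_pos: [635.1, 57.8, 126.5]
tool_rot: [2.114, 0.217, -2.114]
ft_force: [0.8, -0.7, 0.5]
opening: 0.6
```

```bash
python3 - <<'E'
from h import *
st()
c=cap("wrist"); cv2.imwrite("pics/w4.png",c["color"])
E
```

```text
t 6.75 pos [635.1  57.8 126.5] loc [-30.8  16.3] F [ 0.8 -0.7  0.5] op 0.6 j [-0.18  0.71  0.07  1.64 -0.06  0.79 -1.45]
ty ang rel reader deg -89.97919497955859 M
 [[ 0.     0.203 -0.979]
 [ 0.    -0.979 -0.203]
 [-1.    -0.    -0.   ]]
```

View pics/w4.png

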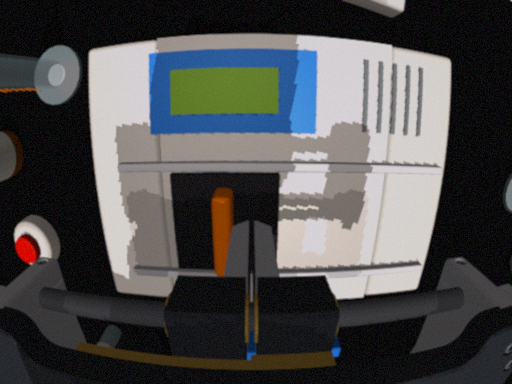

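```bash
python3 -m jog '[[[0,-1,0],0,-1],[[0,-2,0],0,-1],[[0,-2,0],0,-1]]'; python3 -m jog '[[[0,-1,0],0,-1],[[0,-2,0],0,-1],[[0,-2,0],0,-1]]'
```

```text
t: 7.1
ee_pos: [634.7, 59.7, 126.5]
tool_rot: [2.114, 0.216, -2.114]
ft_force: [0.7, -0.8, 0.1]
opening: 0.3
t: 7.4
ee_pos: [634.3, 61.7, 126.5]
tool_rot: [2.114, 0.217, -2.114]
ft_force: [0.4, -1.4, -0.1]
opening: 0.5
```

```bash
python3 - <<'E'
from h import *
c=dict(np.load("pics/top0.npz")); f=192/np.tan(np.radians(c["fov_y"])/2); Rm=R.from_rotvec(c["orientation"]).as_matrix()
def px(u,v,z):
    d=Rm@np.array([(u-c["cx"])/f,(v-c["cy"])/f,1]); return loc(c["position"]+d*(z-c["position"][2])/d[2])
for cu,cv,z in [(191,270,100),(207,356,100),(252,243,105.5),(362,224,105.5),(383,335,105.5),(272,356,105.5),(310,240,129.5),(322,328,129.5)]:
    print(cu,cv,px(174.5+cu/4.5,84.5+cv/4.5,z))
st()
# wrist view of edge
E
python3 - <<'E'
import cv2
im=cv2.imread("pics/t2.png"); 
E
```

```text
191 270 [ 0.12633959 64.44292602]
207 356 [-56.29696879  65.512283  ]
252 243 [ 8.08736665 22.4897216 ]
362 224 [  5.42660343 -48.70650202]
383 335 [-67.12842558 -47.08729984]
272 356 [-65.61428363  24.69880678]
310 240 [ -1.96057358 -14.22732542]
322 328 [-57.89189643 -10.23384263]
t 7.4 pos [634.3  61.7 126.5] loc [-30.8  20.3] F [ 0.4 -1.4 -0.1] op 0.5 j [-0.18  0.71  0.07  1.64 -0.06  0.79 -1.45]
ty ang rel reader deg -89.98262279840645 M
 [[ 0.     0.203 -0.979]
 [ 0.    -0.979 -0.203]
 [-1.    -0.    -0.   ]]
```

View pics/t2.png

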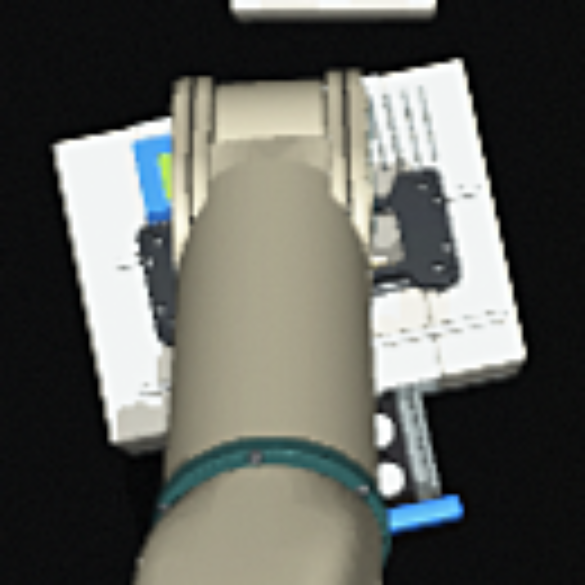

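```bash
python3 -m jog '[[[0,-1,0],0,-1],[[0,-2,0],0,-1],[[0,-2,0],0,-1]]'; python3 -m jog '[[[0,-1,0],0,-1],[[0,-2,0],0,-1],[[0,-2,0],0,-1]]'
```

```text
t: 7.7
ee_pos: [634.1, 62.6, 126.5]
tool_rot: [2.114, 0.215, -2.114]
ft_force: [0.5, -3.6, -0.2]
opening: 0.6
t: 8.0
ee_pos: [634.0, 62.7, 126.5]
tool_rot: [2.114, 0.211, -2.113]
ft_force: [3.0, -5.9, -0.5]
opening: -0.1
```

The finger has stalled against the stop: the force rose to 6.6 N with almost no motion. I'll back off, lift and look.

```bash
python3 -m jog '[[[0,4,0],0,-1],[[0,10,0],0,-1],[[-10,14,0],0,-1],[[-30,14,0],0,-1],[[-60,14,0],0,-1]]'
python3 -m jog '[[[-20,0,0],0,-1],[[-30,0,20],0,-1],[[-30,0,50],0,-1],[[-30,0,80],0,-1],[[-30,0,110],0,-1]]'
python3 - <<'E'
from h import *
st(); print(go([*wor(-225,0),150]), go([*wor(-225,0),72]))
c=cap("wrist"); cv2.imwrite("pics/w5.png",c["color"])
E
```

```text
t: 8.5
ee_pos: [635.0, 51.8, 186.3]
tool_rot: [2.111, 0.217, -2.118]
ft_force: [0.9, -0.4, -0.4]
opening: 0.3
t: 9.0
ee_pos: [527.5, 29.6, 217.3]
tool_rot: [2.115, 0.217, -2.113]
ft_force: [0.1, -0.4, 0.2]
opening: 0.6
t 9.0 pos [527.5  29.6 217.3] loc [-141.9   10.4] F [ 0.1 -0.4  0.2] op 0.6 j [-0.16  0.45  0.08  1.86 -0.05  0.83 -1.43]
ty ang rel reader deg -89.97031404999703 M
 [[ 0.001  0.203 -0.979]
 [ 0.001 -0.979 -0.203]
 [-1.    -0.001 -0.001]]
[67.2 10.4 83.2] [145.2  10.5  83.2]
```

View pics/w5.png

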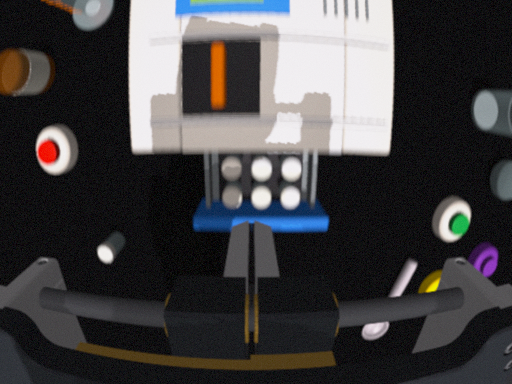

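The cover plate (220,75) hides the port. Next is the drawer: I'll go out in front of the plate, down, and push.

```bash
python3 -m jog '[[[0,3,22],0,-1],[[0,6,44],0,-1],[[0,9,66],0,-1],[[0,10,84],0,-1],[[15,10,86],0,-1]]'
python3 -m jog '[[[30,0,0],0,-1],[[60,0,0],0,-1],[[90,0,0],0,-1],[[115,0,0],0,-1],[[130,0,0],0,-1]]'
python3 - <<'E'
from h import *
st()
c=cap("wrist"); cv2.imwrite("pics/w6.png",c["color"])
E
```

```text
t: 9.55
ee_pos: [445.8, 1.9, 203.3]
tool_rot: [2.118, 0.216, -2.112]
ft_force: [0.8, 0.3, -0.1]
opening: 0.7
t: 10.05
ee_pos: [446.2, 2.6, 70.4]
tool_rot: [2.113, 0.217, -2.116]
ft_force: [-0.9, -0.7, -0.0]
opening: 0.5
t 10.05 pos [446.2   2.6  70.4] loc [-227.     0.4] F [-0.9 -0.7 -0. ] op 0.5 j [-0.1   0.61  0.04  2.2  -0.07  0.34 -1.36]
ty ang rel reader deg -89.98812915435893 M
 [[-0.001  0.202 -0.979]
 [ 0.001 -0.979 -0.202]
 [-1.    -0.001  0.001]]
```

View pics/w6.png

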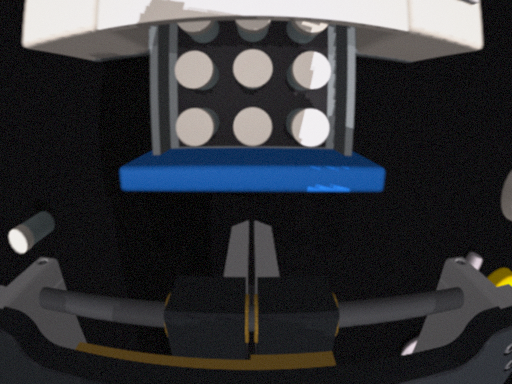

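The fingertips (250,230) are clear in front of the middle of the blue plate. Approach and push gently.

```bash
python3 -m jog '[[[0,0,-4],0,-1],[[0,0,-9],0,-1],[[0,0,-13],0,-1],[[0,0,-16],0,-1],[[0,0,-18],0,-1]]'
python3 -m jog '[[[0,0,-2],0,-1],[[0,0,-4],0,-1],[[0,0,-6],0,-1],[[0,0,-8],0,-1],[[0,0,-10],0,-1]]'
python3 -m jog '[[[0,0,-2],0,-1],[[0,0,-4],0,-1],[[0,0,-6],0,-1],[[0,0,-8],0,-1],[[0,0,-10],0,-1]]'
```

```text
t: 10.6
ee_pos: [464.9, 6.0, 72.1]
tool_rot: [2.116, 0.216, -2.112]
ft_force: [0.7, -0.3, -0.0]
opening: 0.4
t: 11.1
ee_pos: [473.8, 7.8, 71.5]
tool_rot: [2.114, 0.216, -2.114]
ft_force: [-1.6, -0.2, 2.0]
opening: 0.6
t: 11.6
ee_pos: [483.4, 9.8, 71.3]
tool_rot: [2.113, 0.216, -2.115]
ft_force: [-2.7, -0.3, 0.3]
opening: 0.4
```

```bash
python3 -m jog '[[[0,0,-3],0,-1],[[0,0,-6],0,-1],[[0,0,-9],0,-1],[[0,0,-12],0,-1],[[0,0,-15],0,-1]]'
python3 -m jog '[[[0,0,-3],0,-1],[[0,0,-6],0,-1],[[0,0,-9],0,-1],[[0,0,-12],0,-1],[[0,0,-15],0,-1]]'
python3 - <<'E'
from h import *
st()
c=cap("wrist"); cv2.imwrite("pics/w7.png",c["color"])
E
```

```text
t: 12.1
ee_pos: [498.4, 12.9, 71.4]
tool_rot: [2.114, 0.216, -2.114]
ft_force: [-2.2, -1.2, -1.6]
opening: 0.5
t: 12.6
ee_pos: [513.2, 16.0, 71.5]
tool_rot: [2.114, 0.216, -2.114]
ft_force: [-1.6, -0.8, -1.2]
opening: 0.3
t 12.6 pos [513.2  16.   71.5] loc [-158.7   -0. ] F [-1.6 -0.8 -1.2] op 0.3 j [-0.12  0.66  0.05  2.02 -0.07  0.46 -1.38]
ty ang rel reader deg -89.99337864263872 M
 [[-0.     0.202 -0.979]
 [-0.    -0.979 -0.202]
 [-1.     0.     0.   ]]
```

View pics/w7.png

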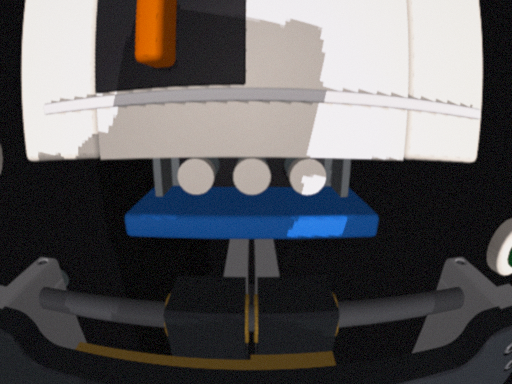

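The drawer is moving with about 35 mm to go.

```bash
python3 -m jog '[[[0,0,-3],0,-1],[[0,0,-6],0,-1],[[0,0,-9],0,-1],[[0,0,-12],0,-1],[[0,0,-15],0,-1]]'
python3 -m jog '[[[0,0,-3],0,-1],[[0,0,-6],0,-1],[[0,0,-9],0,-1],[[0,0,-11],0,-1],[[0,0,-12],0,-1]]'
python3 -m jog '[[[0,0,-1],0,-1],[[0,0,-2],0,-1],[[0,0,-3],0,-1],[[0,0,-4],0,-1]]'
```

```text
t: 13.15
ee_pos: [528.1, 19.0, 71.6]
tool_rot: [2.114, 0.216, -2.114]
ft_force: [-3.4, -1.5, -0.6]
opening: 0.4
t: 13.65
ee_pos: [539.9, 21.4, 71.5]
tool_rot: [2.115, 0.216, -2.114]
ft_force: [-2.9, -1.2, 1.2]
opening: 0.4
t: 14.05
ee_pos: [543.5, 22.2, 71.6]
tool_rot: [2.114, 0.216, -2.114]
ft_force: [-2.6, -0.9, 1.7]
opening: 0.4
```

```bash
python3 -m jog '[[[0,0,-1],0,-1],[[0,0,-2],0,-1],[[0,0,-3],0,-1],[[0,0,-3],0,-1]]'
python3 -m jog '[[[0,0,-1],0,-1],[[0,0,-2],0,-1],[[0,0,-2],0,-1]]'
```

```text
t: 14.45
ee_pos: [545.6, 22.6, 71.4]
tool_rot: [2.113, 0.216, -2.116]
ft_force: [-5.2, -2.7, 3.7]
opening: 0.4
t: 14.75
ee_pos: [545.6, 22.7, 71.3]
tool_rot: [2.109, 0.216, -2.12]
ft_force: [-8.2, -1.9, 7.5]
opening: 0.4
```

The drawer has stalled at its stop: the force rose to 8.4 N and the finger didn't advance. I'll retreat, lift and check both.

```bash
python3 -m jog '[[[0,0,6],0,-1],[[0,0,16],0,-1],[[0,0,30],0,-1],[[-15,0,40],0,-1],[[-45,0,40],0,-1]]'
python3 -m jog '[[[-25,0,5],0,-1],[[-50,0,15],0,-1],[[-75,0,25],0,-1],[[-95,0,35],0,-1],[[-100,0,40],0,-1]]'
python3 - <<'E'
from h import *
st()
c=cap("wrist"); cv2.imwrite("pics/w8.png",c["color"])
c=cap("side"); cv2.imwrite("pics/s8.png",cv2.resize(c["color"][150:280,100:300],None,fx=4,fy=4)); P=cloud(c)
m=masks(c)["green"]; print(m.sum(), np.median(P[m],0))
E
```

```text
t: 15.25
ee_pos: [506.3, 15.1, 115.4]
tool_rot: [2.11, 0.217, -2.119]
ft_force: [-0.0, -0.8, 0.0]
opening: 0.6
t: 15.75
ee_pos: [470.9, 7.3, 218.5]
tool_rot: [2.12, 0.217, -2.108]
ft_force: [-0.5, 0.2, -1.3]
opening: 0.3
t 15.75 pos [470.9   7.3 218.5] loc [-201.9   -0. ] F [-0.5  0.2 -1.3] op 0.3 j [-0.14  0.37  0.09  2.   -0.05  0.76 -1.39]
ty ang rel reader deg -89.97770959475038 M
 [[ 0.005  0.203 -0.979]
 [ 0.001 -0.979 -0.203]
 [-1.     0.    -0.005]]
0 [nan nan nan]
  return _methods._mean(a, axis=axis, dtype=dtype,
  ret = um.true_divide(
```

View pics/w8.png

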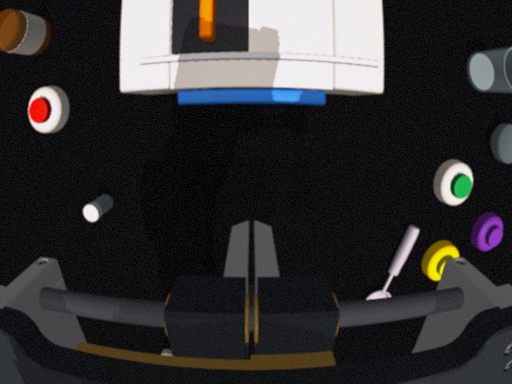

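View pics/s8.png

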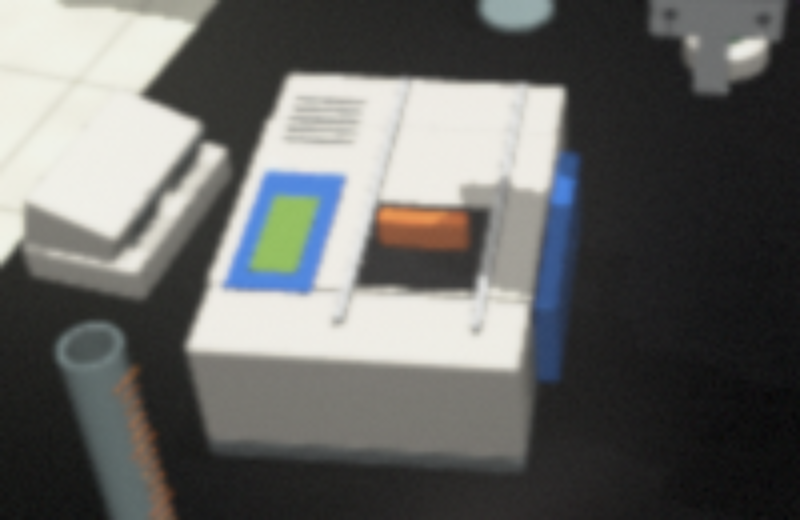

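Both are shut: the wrist view shows the blue plate flush at (250,97), and the side view shows the cover over the port and the plate against the front. The green key is next, and I'll refine its position from the first images.

```bash
python3 - <<'E'
from h import *
for n in ("top","side"):
    c=dict(np.load(f"pics/{n}0.npz")); f=192/np.tan(np.radians(c["fov_y"])/2); Rm=R.from_rotvec(c["orientation"]).as_matrix()
    hsv=cv2.cvtColor(c["color"],cv2.COLOR_BGR2HSV)
    roi=(slice(180,206),slice(345,370)) if n=="top" else (slice(145,175),slice(265,300))
    m=np.zeros((384,512),bool); h=hsv[roi]; m[roi]=(abs(h[...,0].astype(int)-65)<20)&(h[...,1]>110)&(h[...,2]>50)
    v,u=np.nonzero(m); print(n,m.sum(),u.min(),u.max(),v.min(),v.max())
    d=Rm@np.array([((u.min()+u.max())/2-c["cx"])/f,((v.min()+v.max())/2-c["cy"])/f,1]); p=c["position"]+d*(35-c["position"][2])/d[2]; print(p)
print(go([521,-305,120]),go([521,-305,47]))
E
```

```text
top 116 352 363 187 198
[ 518.90545334 -302.62548526   35.        ]
side 72 277 286 151 159
[ 520.97150126 -304.01881074   35.        ]
[ 97.  316.1  13.7] [170.  316.   13.8]
```

```bash
python3 -m jog '[[[0,30,2],0,-1],[[0,65,4],0,-1],[[0,100,6],0,-1],[[0,135,8],0,-1],[[0,160,8],0,-1]]'
python3 -m jog '[[[0,35,2],0,-1],[[0,70,4],0,-1],[[0,105,6],0,-1],[[0,140,6],0,-1],[[0,155,6],0,-1]]'
python3 -m jog '[[[25,0,0],0,-1],[[50,0,0],0,-1],[[75,0,0],0,-1],[[92,0,0],0,-1],[[95,0,0],0,-1]]'
python3 - <<'E'
from h import *
st(); print(go([520,-304,55]))
s=manip.read_state(); c=cap("wrist"); cv2.imwrite("pics/w9.png",c["color"])
m=masks(c)["green"].astype(np.uint8); n,lab,stt,ce=cv2.connectedComponentsWithStats(m)
f=192/np.tan(np.radians(c["fov_y"])/2); 
# f per text; equidistant
for i in range(1,n):
    if stt[i,4]<100: continue
    x,y=ce[i]-[c["cx"],c["cy"]]; r=np.hypot(x,y); a=r/f
    d=np.array([np.sin(a)*x/r,np.sin(a)*y/r,np.cos(a)])
    T=c["T_tool_cam"]; M=R.from_rotvec(s["tool_rot"]).as_matrix()
    o=s["ee_pos"]+M@T[:3,3]; d=M@T[:3,:3]@d
    print(stt[i],ce[i],o+d*(35-o[2])/d[2])
E
```

```text
t: 16.35
ee_pos: [494.4, -153.7, 215.0]
tool_rot: [2.114, 0.214, -2.116]
ft_force: [0.4, 0.3, -0.5]
opening: 0.5
t: 16.85
ee_pos: [519.6, -308.0, 214.6]
tool_rot: [2.114, 0.211, -2.117]
ft_force: [-0.4, -0.4, -0.4]
opening: 0.7
t: 17.35
ee_pos: [518.6, -302.0, 118.2]
tool_rot: [2.111, 0.222, -2.12]
ft_force: [-0.1, 0.5, 0.7]
opening: 0.6
t 17.35 pos [ 518.6 -302.   118.2] loc [-217.7 -312.5] F [-0.1  0.5  0.7] op 0.6 j [ 0.42  0.68  0.09  1.75 -0.09  0.72 -0.8 ]
ty ang rel reader deg -89.9235941152954 M
 [[-0.005  0.204 -0.979]
 [ 0.004 -0.979 -0.204]
 [-1.    -0.004  0.004]]
[63.2  2.5 -1.2]
[236 176  39  39 665] [254.08571429 193.94135338] [ 524.59264058 -304.03730314   35.        ]
```

View pics/w9.png

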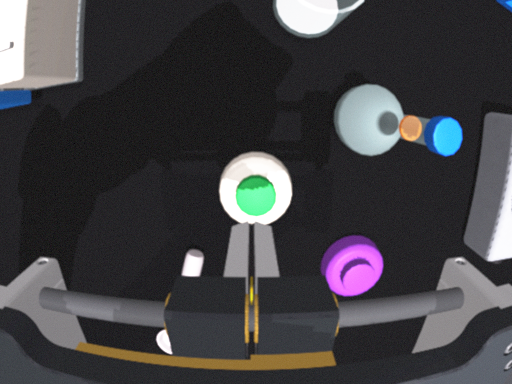

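The green key is centred at (256,196), and the wrist estimate agrees with the others to within 4 mm. The purple pad and the flask are clear of the fingers. I'll go down onto the key.

```bash
python3 -m jog '[[[20,1,-1],0,-1],[[40,2,-2],0,-1],[[55,2,-3],0,-1],[[62,2,-3],0,-1],[[63,2,-3],0,-1]]'
python3 -m jog '[[[2,0,0],0,-1],[[4,0,0],0,-1],[[5,0,0],0,-1],[[5,0,0],0,-1]]'
python3 - <<'E'
from h import *
st()
c=cap("wrist"); cv2.imwrite("pics/w10.png",c["color"])
E
```

```text
t: 17.9
ee_pos: [523.2, -305.3, 58.0]
tool_rot: [2.114, 0.217, -2.115]
ft_force: [-0.3, 0.5, 0.6]
opening: 0.5
t: 18.3
ee_pos: [523.4, -305.7, 53.8]
tool_rot: [2.114, 0.216, -2.114]
ft_force: [-0.7, -0.2, -0.3]
opening: 0.7
t 18.3 pos [ 523.4 -305.7   53.8] loc [-213.7 -317.1] F [-0.7 -0.2 -0.3] op 0.7 j [ 0.43  0.78  0.08  1.77 -0.1   0.59 -0.79]
ty ang rel reader deg -89.99736113473135 M
 [[ 0.     0.202 -0.979]
 [-0.    -0.979 -0.202]
 [-1.     0.    -0.   ]]
```

View pics/w10.png

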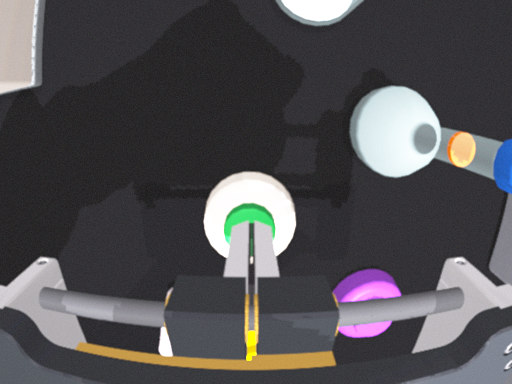

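The fingertips are centred over the green key at (250,225). Now I'll press.

```bash
python3 -m jog '[[[2,0,1],0,-1],[[4,0,1],0,-1],[[6,0,1],0,-1],[[7,0,1],0,-1],[[8,0,1],0,-1]]'
python3 -m jog '[[[1,0,0],0,-1],[[2,0,0],0,-1],[[3,0,0],0,-1],[[4,0,0],0,-1],[[4,0,0],0,-1]]'
```

```text
t: 18.85
ee_pos: [522.3, -305.8, 45.5]
tool_rot: [2.114, 0.216, -2.114]
ft_force: [-0.8, -0.6, 1.1]
opening: 0.4
t: 19.35
ee_pos: [522.3, -305.9, 41.5]
tool_rot: [2.114, 0.216, -2.114]
ft_force: [-0.2, -0.1, 4.7]
opening: 0.9
```

```bash
python3 -m jog '[[[1,0,0],0,-1],[[2,0,0],0,-1],[[3,0,0],0,-1],[[3,0,0],0,-1]]'
```

```text
t: 19.75
ee_pos: [522.4, -305.9, 40.9]
tool_rot: [2.115, 0.216, -2.114]
ft_force: [-6.0, 3.8, 21.8]
opening: 0.8
```

The key has bottomed: height stopped at 40.9 mm and the force is 22 N. I'll lift straight up and look.

```bash
python3 -m jog '[[[-3,0,0],0,-1],[[-6,0,0],0,-1],[[-12,0,0],0,-1],[[-25,0,0],0,-1],[[-50,0,0],0,-1]]'
python3 -m jog '[[[-25,0,0],0,-1],[[-55,0,0],0,-1],[[-85,0,0],0,-1],[[-110,0,0],0,-1],[[-110,0,0],0,-1]]'
python3 - <<'E'
from h import *
st()
c=cap("wrist"); cv2.imwrite("pics/w11.png",c["color"])
c=cap("side"); cv2.imwrite("pics/s11.png",c["color"])
c=cap("top"); cv2.imwrite("pics/t11.png",c["color"]); P=cloud(c)
c0=dict(np.load("pics/top0.npz"))
m=masks(c)
roi=np.zeros((384,512),bool);roi[85:215,180:300]=1
for k,lo in (("orange",115),("blue",80)):
    mm=m[k]&roi&(P[...,2]>lo)&((np.arange(384)>160)[:,None] if k=="blue" else True)
    if mm.sum()>5: r=cv2.minAreaRect(P[mm][:,:2].astype(np.float32)); print(k,mm.sum(),r,loc(r[0]))
for k in("green","red"):
    mm=m[k].copy(); mm[:180]=0; print(k,mm.sum(),np.median(P[mm],0) if mm.sum() else 0)
E
```

```text
t: 20.25
ee_pos: [521.3, -305.1, 87.8]
tool_rot: [2.112, 0.219, -2.118]
ft_force: [-0.4, -0.4, 0.4]
opening: 0.6
t: 20.75
ee_pos: [524.7, -307.1, 202.8]
tool_rot: [2.119, 0.211, -2.105]
ft_force: [0.1, -0.7, -0.5]
opening: 0.4
t 20.75 pos [ 524.7 -307.1  202.8] loc [-212.8 -318.8] F [ 0.1 -0.7 -0.5] op 0.4 j [ 0.41  0.58  0.11  1.67 -0.08  0.89 -0.81]
ty ang rel reader deg -89.99468286278952 M
 [[ 0.007  0.202 -0.979]
 [-0.004 -0.979 -0.202]
 [-1.     0.005 -0.006]]
orange 32 ((631.1435546875, 81.64665222167969), (54.8694953918457, 11.410008430480957), 11.542133331298828) [-29.89654382  40.42969006]
blue 268 ((540.731201171875, 1.8255691528320312), (162.5128173828125, 123.26290130615234), 48.92873001098633) [-134.58574399  -19.45328195]
green 3 [ 520.59409832 -689.08420066   34.19919705]
red 111 [504.95831531 321.09031734  37.35965593]
```

View pics/w11.png

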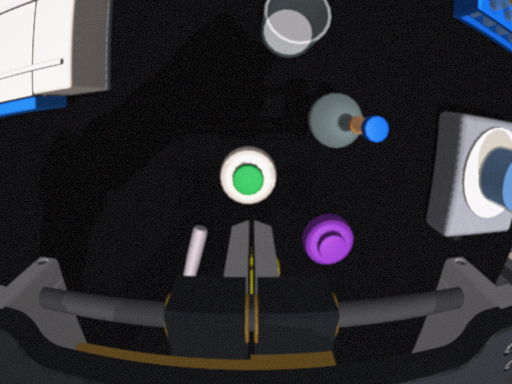

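View pics/t11.png

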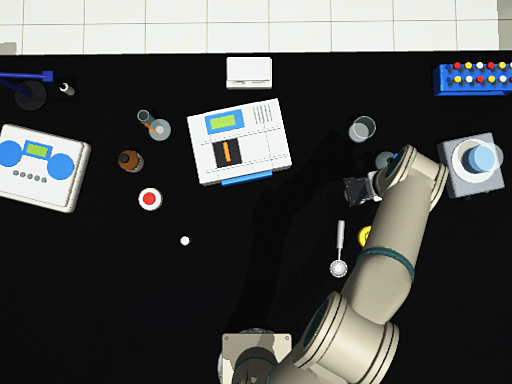

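View pics/s11.png

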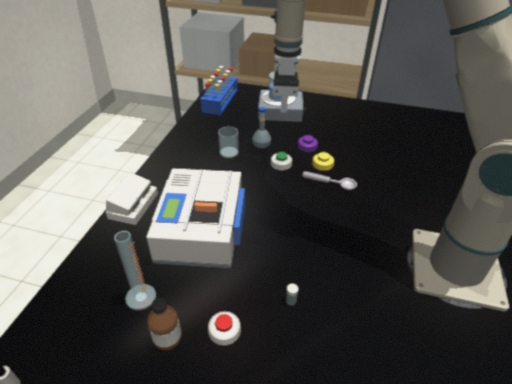

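```bash
python3 - <<'E'
from h import *
c=cap("top"); P=cloud(c); m=masks(c)["blue"]; m[:165]=0;m[195:]=0;m[:,:200]=0;m[:,290:]=0
m&=abs(P[...,2]-90)<8
r=cv2.minAreaRect(P[m][:,:2].astype(np.float32));print(m.sum(),r,loc(r[0]))
E
```

```text
266 ((561.6798706054688, 26.451904296875), (15.240882873535156, 148.99867248535156), 11.633894920349121) [-109.08882672    0.42661603]
```

```bash
python3 -c "
from rig import manip
print(manip.sign_off())"
```

```text
the job is handed in; nothing more can be done
None
```

The cover is shut, the drawer is home and the green start key was pressed and released, in that order. I handed the job in at about 21 s of the 54 s allowed.

- **Cover:** I pushed it by the orange rib at 30 mm/s or less, slowing to 1 mm steps. It stopped at its end stop with about 6.6 N. The top and side views show the port covered. The rib ended at reader y of about +40 mm. I had estimated about +35 mm from the port's visible edge, so I relied on the stop.
- **Drawer:** I pushed it at 30 mm/s or less until it stopped with about 8 N. The plate centre then measured -109.1 mm in the reader frame, against -107.5 mm ideal. That is within the 2 mm calibration, and the plate looks flush in the pictures.
- **Start key:** I pressed it until it bottomed, with the TCP at 40.9 mm against 41 mm expected and about 22 N. I then lifted straight off, and in the last wrist view the key looks up again. Its depth was not measured, because the arm hid it from the top camera.

I never approached the red stop key. In the last views the glassware, the red pad and the look-alikes I could see are where they started, and nothing touches the gripper.

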